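Load a plaque into the laser engraver

ROBOT

A 6-joint arm with a two-finger parallel gripper is mounted at the origin on the work surface. World frame = base frame: x ahead of the robot, y to its left, z up, the work surface at z = 0. Lengths are in m, angles in rad, forces in N, time in s.
With the tool pointing down it reaches from about 0.225 to 0.875 m from the base axis. Payload 3.4 kg.
Tool frame: the origin (TCP) lies at the very end of the fingers, on their centre line; the grasp point (between the pads) lies 19 mm behind it; z points along the fingers, y is the line along which they close (so a half turn about z gives the same grasp; the last joint's range is limited). The gripper opens to 85 mm and grips with 20 to 120 N. Pads are 22 mm wide; open, the fingers measure 114 mm over their backs; the gripper's body (76 mm by 85 mm) begins 54 mm behind the grasp point. The pads swing forward as they close: fully open they stand 13 mm farther back than shut.
Start: joints at [1.079, 0.276, 1.505, -0, 1.361, -0.121], TCP at [0.208, 0.536, 0.231] pointing down, gripper open.
Joint ranges: [-2.89, 2.89], [-0.75, 2.08], [0.22, 2.7], [-1.18, 4.32], [0.11, 2.71], [-2.7, 2.7]. Speed limits (rad/s): [2.57, 2.57, 3.14, 3.14, 3.14, 3.14].

INTERFACE

Orientations are given as a unit quaternion [w, x, y, z].
In Python, from rig import manip, get_image, camera_info gives the robot as it stands. The module is installed in compiled form; this text tells all that it offers.
- The arm moves only by the shell command python3 -m crank 'ROWS' [FORCE]. ROWS is a JSON object of lists of equal length, an entry for each row: "translation": the shift along the tool's x, y, z in mm, a list of three; "roll": the turn about the tool's z in rad; "fingers": the opening, from 0 (shut) to 1 (fully open). A call has 1 to 8 rows; each row shifts and turns the commanded pose from where the row before left it, along the tool's axes as they then stand; what a row does not reach is not made up. A row lasts 1/10 s, in which the tool goes at most 50 mm and 8.59 degrees, less where a joint would pass 70% of its speed; a pose out of reach is approached as far as the arm can. A call is refused whole if a number of a shift passes 50 or a number of a turn 0.15, either way. A call with a gripper value outside its range is refused whole. The fingers move at their own pace and stop on an object; FORCE is the grip in N (left out, the last holds). Time passes only in rows, so rows that do not move let the fingers close. It gives the time, the measured TCP pose, the force, the opening and the grip force at its end, in the units of the state.
- manip.get_state(): the state, without advancing time (a new reading comes with each control period).
- get_image(name): name is "side" or "top" or "wrist"; returns the picture (384x512x3 uint8, blue, green, red); there is no depth.
- camera_info(name): a dict with "mtx" (3x3 intrinsics, pixels), "rvec" (rotation vector, rad) and "tvec" (3), from world to camera coordinates, as OpenCV has them. Camera axes: x right, y down, z forward; pixel columns grow to the right and rows downward; lengths in m; the calibration is good to about 2 mm. A picture is of the moment at which its call begins: read the wrist's pose just before it. camera_info takes no time and is no camera call; for the wrist camera it gives the pose at the moment of the call.
- manip.sign_off(): hands the job in; it is judged then, once.
The state is a dict: "clock": time; "qpos": joint angles; "qd": joint speeds; "effort": joint torques, N m; "position": TCP position; "ee_rot": TCP orientation; "contact_force": force on the tool from outside, world axes, zero at the start; "moment": the same for the moment, N m; "width": finger opening in m; "gripper_force": force on a finger pad.
Only numpy, scipy, OpenCV 4.12 (cv2) and the standard library are available. Lean on these libraries where they do the work, as an engineer would, in place of code of your own. Each camera call takes 0.05 s, during which the arm holds its last target. There are 200 camera calls.

TASK

Load the wooden plaque into the laser engraver: slide it over the aluminium carriage plate, without lifting it, until it lies flush in the corner against both red fences, then lift the hold-down weight up off its hook and set it down gently, upright and let go, on the bare-wood end of the plaque, wholly clear of the blue masking. Only then push the carriage all the way in under the laser head, to its stop, with the plaque still flush in the corner and the weight still in its place. Leave the other things on the desk where they are.

Things in the scene. Friction and masses are not known exactly. Their poses are not given: they have to be found in the camera images.
- plaque: Loose light-wood plaque, 120 x 190 x 15 mm (its x, y, z), about 0.25 kg, lying flat on the carriage plate. Origin: centre of its underside. Its -y end carries blue masking on top (110 x 98 mm); the bare-wood end is the strip from y = +8 to +95 mm. Too wide to grasp: push it on its edges.
- corner (a point): Inside corner of the two red fences, at the plate's top face, 46 mm above the desk; moves with the carriage. Far fence runs from here to -y, left fence to -x, each 12 mm high, 15 mm wide. The flat plate reaches 285 mm to -x, 305 mm to -y. Plaque is home with its centre 60 mm to -x and 95 mm to -y of here, axes parallel.
- carriage (a joint): Travel of the carriage on its rails, m: 0 at the loading end (its start, against a stop), 0.32 fully in under the laser head, against the other stop. It travels along -y of corner. About 3 N of friction plus some drag, stays where it is left, 2 kg moving mass.
- handle (a point): Middle of the cross bar of the carriage's black U handle, 55 mm above the desk. The bar is 12 mm thick, 100 mm long, along x of corner, 40 mm out from the carriage's +y end face, only the desk beneath it. Can be pushed from outside (+y side) or taken from above.
- laser: The laser engraver, fixed: rails and bed on the desk, a black controller box 90 mm high beyond the -y end, a grey column and a black laser head with red cap. Origin: on the desk under the centre of the carriage plate at the loading end; axes parallel to those of corner.
- lens (a point): Centre of the underside of the laser head's round lens (72 mm across), 335 mm above the desk. The head above it (from 370 to 470 mm high, 107 mm wide along x) begins 55 mm to +y of the lens and runs to -y: keep the arm clear of it.
- weight: Round steel weight, 60 mm across, 26 mm high, about 0.6 kg. Origin: centre of its underside. Yellow arched bail in its y-z plane: two flat upright legs, 14 x 8 mm (x, y), at y = +-24 mm (56 mm over the outside), up to 90 mm height, crossbar underside at 93, top at 101 mm. Starts hanging base down by the crossbar on the hook. Can be taken from above by both legs.
- hook (a point): Low point of the stand's hook, on the axis of its 8 mm rod, 200 mm above the desk; the bail hangs here. The rod runs along x: it rises to a post 80 mm to +x (210 mm high, 16 mm thick) and to an upturned tip 26 mm to -x, 22 mm above this point. The bail clears the tip when lifted 20 to 50 mm (higher, the weight's body meets the rod from below), then drawn off to -x. Fixed.
- pin_block: Bystander: black block with rows of silver pins, 90 x 140 mm foot, 94 mm high. Origin: centre of its underside. Leave alone.
- remote: Bystander: flat white remote control, 40 x 105 x 14 mm. Origin: centre of its underside. Leave alone.
- pedal: Bystander: grey and black foot switch, 130 x 90 mm, 55 mm high. Origin: centre of its underside. Leave alone.
Things that resemble listed ones, but are neither listed nor needed, are in the scene too. Leave any green look-alike of the plaque alone.

How it is judged:
On the way, in this order (a step that is already met when the one before it is completed fails the run):
1. the plaque lies flush in the corner against both fences, carriage still at its loading end (x of plaque in the frame of corner between -0.063 and -0.057 m and y of plaque in the frame of corner between -0.098 and -0.092 m and angle between the x axis of plaque and the x axis of corner, either way round below 0.03 rad and z of plaque in the frame of corner below 0.003 m and value of joint carriage below 0.015 m), for 0.2 s.
2. the weight is lifted off its hook (horizontal distance between weight and hook above 0.06 m and height (world z) of weight above 0.12 m).
3. the weight stands released on the bare end of the plaque, the plaque still flush, the carriage still at its loading end (all of step 1 and x of weight in the frame of plaque between -0.03 and 0.03 m and y of weight in the frame of plaque between 0.037 and 0.068 m and z of weight in the frame of plaque between 0.012 and 0.018 m and angle between weight's own z axis and vertical below 0.06 rad and contact force between the fingers and weight below 0.05 N and linear speed of weight below 0.02 m/s), for 0.3 s.
4. the carriage is pushed fully in (value of joint carriage above 0.314 m), for 0.1 s.
At the end, for the whole second after the job is handed in: Carriage within 6 mm of its inner stop. Plaque in the corner, gaps to both fences under 3 mm, square within 0.03 rad. Weight upright and released on the plaque's bare end, wholly on the wood and off the blue masking (centre 37 to 68 mm from its middle). All at rest (x of plaque in the frame of corner between -0.063 and -0.057 m and y of plaque in the frame of corner between -0.098 and -0.092 m and angle between the x axis of plaque and the x axis of corner, either way round below 0.03 rad and z of plaque in the frame of corner below 0.003 m and x of weight in the frame of plaque between -0.03 and 0.03 m and y of weight in the frame of plaque between 0.037 and 0.068 m and z of weight in the frame of plaque between 0.012 and 0.018 m and angle between weight's own z axis and vertical below 0.06 rad and contact force between the fingers and weight below 0.05 N and linear speed of each of weight, plaque below 0.02 m/s and value of joint carriage above 0.314 m and velocity of joint carriage below 0.02 m/s); the robot touches nothing.
It fails at once if a bystander is moved by more than 25 mm (distance of any of pin_block, remote, pedal from where it was at the start of the episode above 0.025 m).
It fails at once if the plaque is lifted off the carriage plate (z of plaque in the frame of corner above 0.01 m).
It fails at once if the weight is banged down on the plaque (over 60 N) (contact force between weight and plaque above 60 N).
It fails at once if the weight is dropped (falls freely by more than about 10 mm) (contact force between the fingers and weight below 0.05 N and linear speed of weight above 0.45 m/s).
It also fails if it takes over 72 s, if anything falls off the work surface, if the arm or the gripper's body presses on something with over 40 N, if the wrist force passes 120 N, or if a joint passes its speed limit or range.

## Working session

There is one attempt and no reset: what is moved stays moved. The work goes in short steps, Python scripts to look and compute and a shell command to move; the robot and the scene stay as the last step left them, time stands still between calls to the robot, and variables do not carry over. Pictures are saved under pics/ and viewed, at most 10 in all, crops included, and the job is handed in when it is done.

```bash
mkdir -p pics
python3 - <<'E'
from rig import manip,get_image,camera_info
import cv2,json
for n in("top","side"):
    im=get_image(n); cv2.imwrite(f"pics/{n}0.png",im); cv2.imwrite(f"pics/{n}0b.png",cv2.resize(im,(800,600),interpolation=cv2.INTER_CUBIC))
    c=camera_info(n); print(n,{k:c[k] for k in("mtx","rvec","tvec")})
print(manip.get_state())
E
```

```text
top {'mtx': array([[391.55751668,   0.        , 256.57147247],
       [  0.        , 391.55751668, 191.41822058],
       [  0.        ,   0.        ,   1.        ]]), 'rvec': array([ 2.11779953, -2.13965182,  0.22594511]), 'tvec': array([0.10108293, 0.52534373, 1.31683585])}
side {'mtx': array([[426.01220468,   0.        , 252.54416312],
       [  0.        , 426.01220468, 197.39256078],
       [  0.        ,   0.        ,   1.        ]]), 'rvec': array([ 2.11199866, -0.82745141,  0.40080995]), 'tvec': array([-0.28611581,  0.42422332,  0.93873747])}
{'clock': 0.1, 'qpos': array([ 1.07897360e+00,  2.76547180e-01,  1.50598053e+00,  2.66853612e-05,
        1.36071400e+00, -1.21011573e-01]), 'qd': array([ 0.00154877, -0.00202235, -0.00204805, -0.00012281, -0.00060757,
        0.00204412]), 'effort': array([ 1.24466776e-03, -4.17699945e+01, -2.46404600e+01,  1.89535172e-04,
        5.82377339e-03,  5.78336824e-06]), 'position': array([0.20814736, 0.53551047, 0.23052778]), 'ee_rot': array([-2.61154349e-04,  1.84347858e-01,  9.82860716e-01, -7.82188219e-04]), 'contact_force': array([ 1.00282396,  0.83842043, -0.94012528]), 'moment': array([ 0.01034839, -0.03806241,  0.06309735]), 'gripper_force': 0.0, 'width': 0.08580484248563124}
```

View pics/top0b.png

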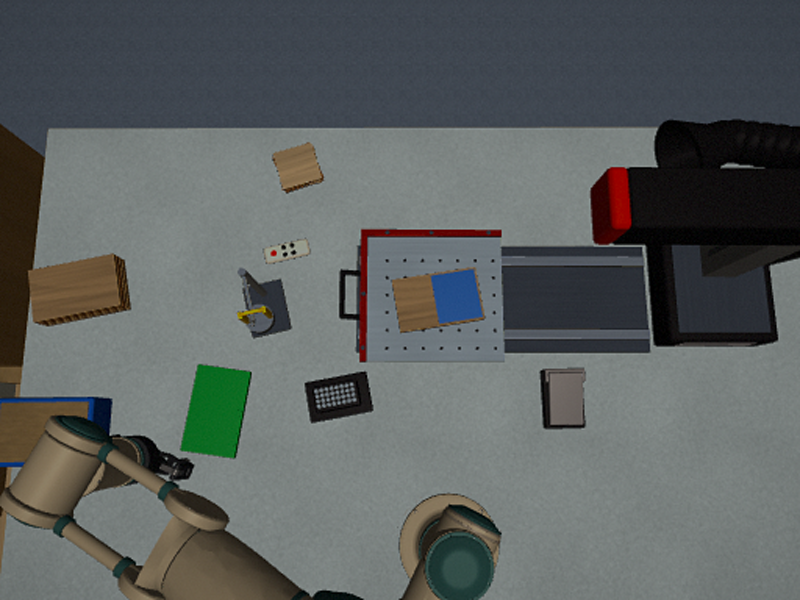

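View pics/side0b.png

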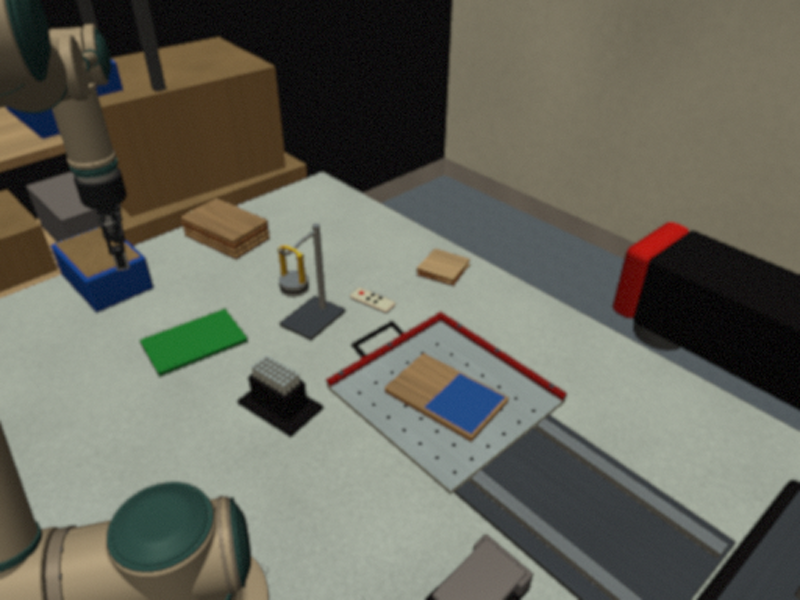

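The top view shows the carriage plate with its inside fence corner near (368,237). The plaque is at about (392..485, 268..333), turned slightly, with its bare end to the left. The weight with its yellow bail hangs near (255,315). The pin block (340,397) and the remote (287,251) are close by, and image up is +x, left is +y. Next I'll enlarge for measurement.

```bash
cat > h.py <<'E'
import numpy as np,cv2
from rig import camera_info
def ray(n,uv,z):
    c=camera_info(n); R,_=cv2.Rodrigues(np.array(c["rvec"],float)); t=np.array(c["tvec"],float).ravel()
    d=R.T@np.linalg.inv(c["mtx"])@np.array([uv[0],uv[1],1.]); o=-R.T@t
    return o+d*(z-o[2])/d[2]
def proj(n,p):
    c=camera_info(n); return cv2.projectPoints(np.array([p],float),np.array(c["rvec"],float),np.array(c["tvec"],float),np.array(c["mtx"],float),None)[0].ravel()
def tri(obs):
    A=[];b=[]
    for n,uv in obs:
        o=ray(n,uv,1.0); q=ray(n,uv,0.); d=(q-o)/np.linalg.norm(q-o); P=np.eye(3)-np.outer(d,d); A.append(P); b.append(P@o)
    return np.linalg.lstsq(np.vstack(A),np.hstack(b),rcond=None)[0]
E
python3 - <<'E'
import cv2
from h import *
t=cv2.imread("pics/top0.png"); s=cv2.imread("pics/side0.png")
cv2.imwrite("pics/c1.png",cv2.resize(t[140:240,145:335],None,fx=4.2,fy=4.2,interpolation=cv2.INTER_CUBIC))
cv2.imwrite("pics/c2.png",cv2.resize(s[130:290,165:378],None,fx=3.75,fy=3.75,interpolation=cv2.INTER_CUBIC))
E
```

```text
(no output)
```

View pics/c1.png

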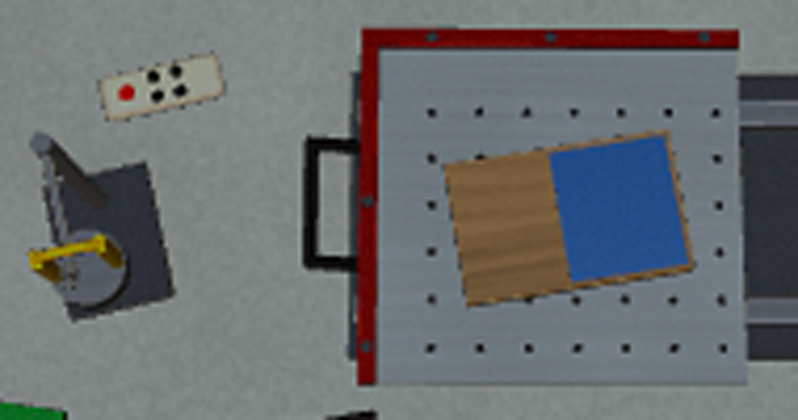

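View pics/c2.png

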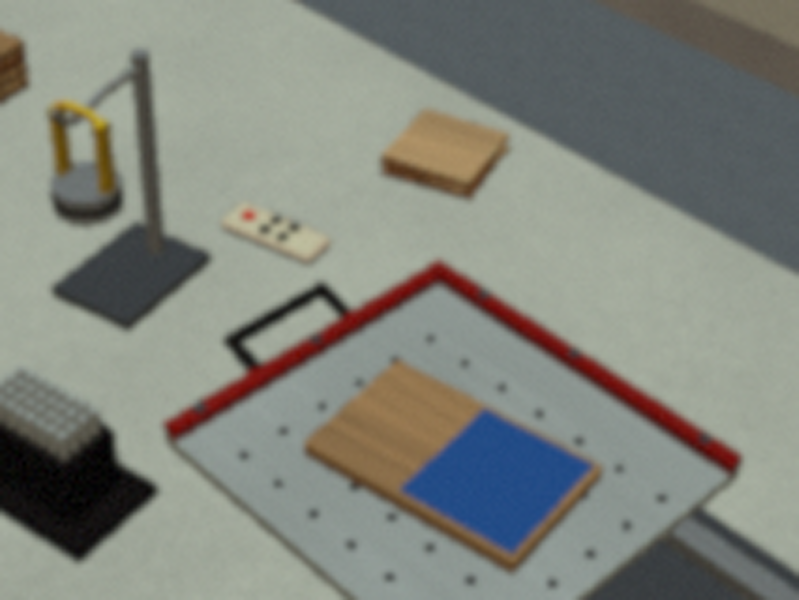

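The enlarged crops give me the inside corner at c1 (379,50). The plaque's top corners are at (444,166), (668,132), (693,267) and (468,305), the handle bar is at (311,203), and the bail's crossbar runs from (33,258) to (106,243).

Run:
```python
from h import *
a=lambda u,v:((u+.5)/4.2-.5+145,(v+.5)/4.2-.5+140)
b=lambda u,v:((u+.5)/3.75-.5+165,(v+.5)/3.75-.5+130)
np.set_printoptions(precision=4,suppress=True)
C=ray("top",a(379,50),.046);Fx=ray("top",a(738,49),.046);Ly=ray("top",a(377,384),.046)
print("corner",C,Fx,Ly,"ang",np.arctan2(*(Fx-C)[[0,1]]),np.linalg.norm(Fx-C),np.linalg.norm(Ly-C))
print("corner tri",tri([("top",a(379,50)),("side",b(438,283))]))
q=np.array([ray("top",a(*p),.061) for p in[(444,166),(668,132),(693,267),(468,305)]])
print(q,q.mean(0),[np.linalg.norm(q[i]-q[(i+1)%4]) for i in range(4)])
d=(q[0]+q[3]-q[1]-q[2])[:2]; print("plaque yaw of +y dir vs world y",np.arctan2(-d[0],d[1]))
print("handle",ray("top",a(311,203),.055))
print("bail ends(top z~.204+)",[ray("top",a(*p),.207) for p in[(33,256),(106,243)]])
print("bail tri",tri([("top",a(70,250)),("side",b(82,108))]))
print("post top",ray("top",a(42,143),.21),"tri",tri([("top",a(42,143)),("side",b(140,55))]))
print("weight base disc rim centre",ray("top",a(90,267),.13))
```

```text
corner [0.6728 0.1713 0.046 ] [ 0.6716 -0.1346  0.046 ] [0.3893 0.1734 0.046 ] ang -3.137924726883209 0.30597392737721024 0.28347511033614187
corner tri [0.6724 0.1706 0.05  ]
[[ 0.5679  0.1171  0.061 ]
 [ 0.5955 -0.07    0.061 ]
 [ 0.4813 -0.0866  0.061 ]
 [ 0.4515  0.0986  0.061 ]] [0.5241 0.0148 0.061 ] [np.float64(0.18917225282276476), np.float64(0.11545622882521396), np.float64(0.18756195957990443), np.float64(0.11784182893060191)]
plaque yaw of +y dir vs world y 0.15275475423702295
handle [0.5387 0.2274 0.055 ]
bail ends(top z~.204+) [array([0.47 , 0.417, 0.207]), array([0.4791, 0.3645, 0.207 ])]
bail tri [0.4751 0.3886 0.2108]
post top [0.5536 0.413  0.21  ] tri [0.5522 0.4102 0.2192]
weight base disc rim centre [0.4743 0.3919 0.13  ]
```

```bash
python3 -m crank '{"translation":[[0,0,0],[0,0,0],[0,0,0],[-12,-32,0],[-12,-32,0],[-12,-32,0],[-12,-32,0],[-12,-32,0]],"roll":[-0.122,-0.122,-0.123,0,0,0,0,0],"fingers":[0.8,0.8,0.8,0.8,0.8,0.8,0.8,0.8]}'
python3 -m crank '{"translation":[[-12,-32,0],[-12,-32,0],[-12,-32,0],[-12,-32,0],[-12,-32,0],[-12,-32,0],[-12,-32,0],[-12,-32,0]],"roll":[0,0,0,0,0,0,0,0],"fingers":[0.8,0.8,0.8,0.8,0.8,0.8,0.8,0.8]}'
python3 -m crank '{"translation":[[-12,-32,0],[-12,-32,0],[-12,-32,0],[0,0,0],[0,0,0]],"roll":[0,0,0,0,0],"fingers":[0.8,0.8,0.8,0.8,0.8]}'
```

```text
clock: 0.9
position: [0.2678, 0.3742, 0.2309]
ee_rot: [-0.0, 0.002, 1.0, -0.0]
contact_force: [0.4, 0.2, 0.4]
width: 0.0683
gripper_force: 0.0
clock: 1.7
position: [0.3628, 0.118, 0.2311]
ee_rot: [-0.0, 0.002, 1.0, 0.0]
contact_force: [0.8, 0.7, 0.2]
width: 0.0685
gripper_force: 0.0
clock: 2.2
position: [0.3981, 0.0229, 0.2309]
ee_rot: [-0.001, 0.003, 1.0, 0.0]
contact_force: [-0.5, 0.8, 0.1]
width: 0.0684
gripper_force: 0.0
```

```bash
python3 -m crank '{"translation":[[-5,0,30],[-5,0,40],[0,0,40],[0,0,40],[0,0,20],[0,0,4],[0,0,0],[0,0,0]],"roll":[0,0,0,0,0,0,0,0],"fingers":[0.8,0.8,0.8,0.8,0.8,0.8,0.8,0.8]}'
python3 -m crank '{"translation":[[0,0,3],[0,0,0]],"roll":[0,0],"fingers":[0.8,0.8]}'
python3 -m crank '{"translation":[[0,0,3],[0,0,0]],"roll":[0,0],"fingers":[0.8,0.8]}'
python3 - <<'E'
from rig import get_image,camera_info
from h import *
im=get_image("wrist"); cv2.imwrite("pics/w1.png",im)
E
```

```text
clock: 3.0
position: [0.4094, 0.0236, 0.0584]
ee_rot: [0.001, 0.001, 1.0, -0.0]
contact_force: [0.8, 1.3, 0.4]
width: 0.0682
gripper_force: 0.0
clock: 3.2
position: [0.409, 0.0232, 0.055]
ee_rot: [0.001, 0.002, 1.0, -0.0]
contact_force: [-0.1, -0.2, -0.6]
width: 0.0684
gripper_force: 0.0
clock: 3.4
position: [0.4083, 0.0232, 0.0513]
ee_rot: [0.0, 0.002, 1.0, 0.0]
contact_force: [-0.9, 0.0, 0.5]
width: 0.0682
gripper_force: 0.0
```

View pics/w1.png

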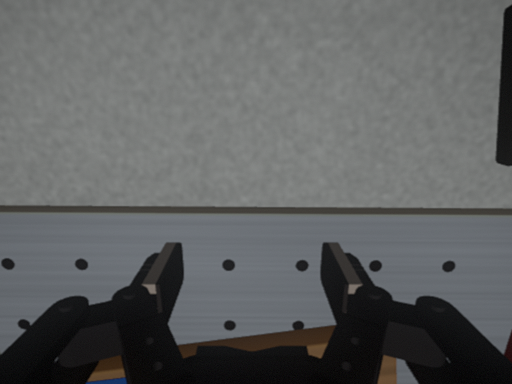

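The wrist view shows both fingers over the plate, with holes at row 265 and the plaque edge below at about (330,330). The tips haven't touched anything yet. I'll keep feeling downward.

```bash
python3 -m crank '{"translation":[[0,0,3],[0,0,0]],"roll":[0,0],"fingers":[0.8,0.8]}'
python3 -m crank '{"translation":[[0,0,2],[0,0,0]],"roll":[0,0],"fingers":[0.8,0.8]}'
python3 -m crank '{"translation":[[0,0,2],[0,0,0]],"roll":[0,0],"fingers":[0.8,0.8]}' | grep -A1 -E "pos|contact"
```

```text
clock: 3.65
position: [0.4082, 0.0232, 0.048]
ee_rot: [-0.0, 0.002, 1.0, 0.0]
contact_force: [0.3, -0.3, -0.1]
width: 0.0682
gripper_force: 0.0
clock: 3.85
position: [0.4083, 0.0232, 0.046]
ee_rot: [-0.0, 0.002, 1.0, 0.0]
contact_force: [-0.2, -0.0, -0.8]
width: 0.0687
gripper_force: 0.0
position: [0.4083, 0.0232, 0.0441]
ee_rot: [-0.0, 0.002, 1.0, 0.0]
contact_force: [0.4, -0.5, -0.4]
width: 0.0684
```

```bash
python3 -m crank '{"translation":[[0,0,2],[-6,0,0],[-8,0,0],[-8,0,0],[-8,0,0],[-8,0,0],[-8,0,0],[-8,0,0]],"roll":[0,0,0,0,0,0,0,0],"fingers":[0.8,0.8,0.8,0.8,0.8,0.8,0.8,0.8]}'
python3 -m crank '{"translation":[[-8,0,0],[-8,0,0],[-8,0,0],[-8,0,0],[-8,0,0],[-8,0,0],[-8,0,0],[0,0,0]],"roll":[0,0,0,0,0,0,0,0],"fingers":[0.8,0.8,0.8,0.8,0.8,0.8,0.8,0.8]}'
python3 - <<'E'
from rig import get_image,camera_info
from h import *
im=get_image("top"); cv2.imwrite("pics/t1.png",cv2.resize(im[120:260,145:335],None,fx=4.2,fy=4.2,interpolation=cv2.INTER_CUBIC))
E
```

```text
clock: 4.85
position: [0.4618, 0.0233, 0.042]
ee_rot: [-0.001, 0.002, 1.0, 0.0]
contact_force: [-2.3, 0.1, 2.9]
width: 0.0681
gripper_force: 1.3
clock: 5.65
position: [0.5207, 0.0226, 0.0425]
ee_rot: [0.001, 0.002, 1.0, -0.0]
contact_force: [-0.3, 0.1, -0.8]
width: 0.0682
gripper_force: 0.0
```

View pics/t1.png

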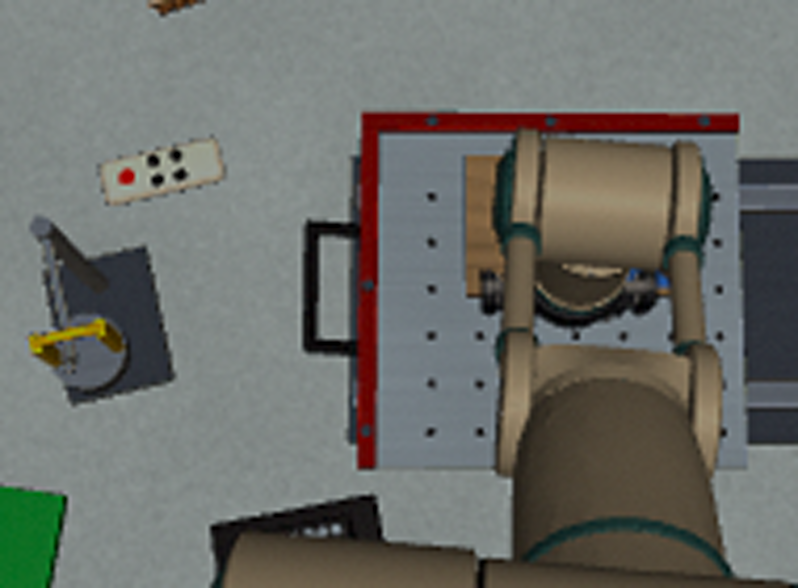

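The plaque is now square: its bare-end edge is vertical at column 465, and its +x edge at row 155 is about 17 mm short of the far fence at row 134. I'll finish this push while watching the force.

```bash
python3 -m crank '{"translation":[[-7,0,0],[-6,0,0],[-2,0,0],[0,0,0]],"roll":[0,0,0,0],"fingers":[0.8,0.8,0.8,0.8]}' | grep -E "pos|contact"
python3 -m crank '{"translation":[[-2,0,0],[0,0,0]],"roll":[0,0],"fingers":[0.8,0.8]}' | grep -E "pos|contact"
python3 -m crank '{"translation":[[-2,0,0],[0,0,0]],"roll":[0,0],"fingers":[0.8,0.8]}' | grep -E "pos|contact"
```

```text
position: [0.5342, 0.0227, 0.0424]
contact_force: [-0.2, -0.2, -0.9]
position: [0.5348, 0.0227, 0.0423]
contact_force: [-3.3, 0.1, 1.7]
position: [0.5378, 0.0227, 0.0423]
contact_force: [-1.6, 0.1, -0.0]
```

```bash
python3 -m crank '{"translation":[[-2,0,0],[0,0,0]],"roll":[0,0],"fingers":[0.8,0.8]}' | grep -E "pos|contact"
python3 -m crank '{"translation":[[-2,0,0],[0,0,0]],"roll":[0,0],"fingers":[0.8,0.8]}' | grep -E "pos|contact"
python3 -m crank '{"translation":[[-1,0,0],[0,0,0]],"roll":[0,0],"fingers":[0.8,0.8]}' | grep -E "pos|contact"
```

```text
position: [0.54, 0.0227, 0.0423]
contact_force: [-1.2, 0.4, 0.1]
position: [0.5421, 0.0227, 0.0423]
contact_force: [-1.4, 0.0, 0.4]
position: [0.5426, 0.0227, 0.0423]
contact_force: [-1.6, 0.2, 0.5]
```

```bash
python3 -m crank '{"translation":[[-2,0,0],[0,0,0]],"roll":[0,0],"fingers":[0.8,0.8]}' | grep -E "pos|contact"
python3 -m crank '{"translation":[[-1,0,0],[0,0,0]],"roll":[0,0],"fingers":[0.8,0.8]}' | grep -E "pos|contact"
python3 -m crank '{"translation":[[-1,0,0],[0,0,0]],"roll":[0,0],"fingers":[0.8,0.8]}' | grep -E "pos|contact"
```

```text
position: [0.5429, 0.0228, 0.0423]
contact_force: [-5.3, 0.2, 3.9]
position: [0.5429, 0.0227, 0.0422]
contact_force: [-6.0, -1.0, 4.4]
position: [0.5429, 0.0228, 0.0422]
contact_force: [-8.8, 0.3, 7.6]
```

```bash
python3 -m crank '{"translation":[[8,0,0],[8,0,0],[0,0,30],[0,0,0]],"roll":[0,0,0,0],"fingers":[0.8,0.8,0.8,0.8]}' >/dev/null --help 2>&1
python3 - <<'E'
from h import *
from rig import manip
for p,z in[((591,243),.37),((591,185),.37),((610,168),.47),((608,243),.47)]: print(ray("top",(p[0]/1.5625,p[1]/1.5625),z))
s=manip.get_state();print(s["clock"],s["position"])
E
```

```text
[ 0.56066081 -0.23016807  0.37      ]
[ 0.66743043 -0.23784443  0.37      ]
[ 0.65681331 -0.23540356  0.47      ]
[ 0.53151407 -0.22247368  0.47      ]
7.7 [0.54289957 0.02275437 0.04215278]
```

```bash
python3 -m crank '{"translation":[[8,0,0],[8,0,0],[0,0,-30],[0,0,-30],[0,0,0],[0,0,0],[0,0,0],[0,0,0]],"roll":[0,0,0,0,0.143,0.143,0.143,0.143],"fingers":[0.8,0.8,0.8,0.8,0.8,0.8,0.8,0.8]}'|grep -E "pos|rot"
python3 -m crank '{"translation":[[0,0,0],[0,0,0],[0,0,0],[0,0,0],[0,0,0],[0,0,0],[0,0,0],[0,0,0]],"roll":[0.143,0.143,0.143,0.143,0.143,0.143,0.141,0],"fingers":[0.8,0.8,0.8,0.8,0.8,0.8,0.8,0.8]}'|grep -E "pos|rot"
python3 -m crank '{"translation":[[-28,17,0],[-28,17,0],[-28,17,0],[-28,17,0],[-28,17,0],[0,0,0],[0,0,0]],"roll":[0,0,0,0,0,0,0],"fingers":[0.8,0.8,0.8,0.8,0.8,0.8,0.8]}'
python3 - <<'E'
from rig import get_image
from h import *
cv2.imwrite("pics/t2.png",cv2.resize(get_image("top")[110:260,180:370],None,fx=4,fy=4,interpolation=cv2.INTER_CUBIC))
E
```

```text
position: [0.5311, 0.0227, 0.1026]
ee_rot: [0.001, 0.287, 0.958, 0.0]
position: [0.5309, 0.0227, 0.1024]
ee_rot: [0.001, 0.708, 0.706, 0.001]
clock: 10.0
position: [0.6149, -0.118, 0.1019]
ee_rot: [-0.0, 0.708, 0.706, 0.0]
contact_force: [-0.4, 0.6, -0.2]
width: 0.0683
gripper_force: 0.0
```

View pics/t2.png

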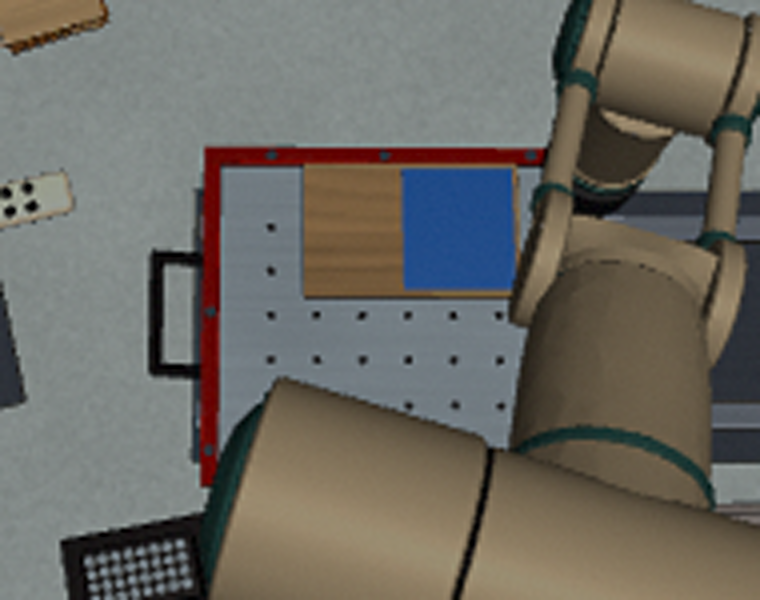

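The plaque lies flush along the far fence. Its bare end is at column 303 and the left fence's inner face at 220, so about 74 mm remains. I'll push from the -y end.

```bash
python3 -m crank '{"translation":[[0,-1,20],[0,0,20],[0,0,15],[0,0,5],[8,0,0],[6,0,0],[8,0,0],[8,0,0]],"roll":[0,0,0,0,0,0,0,0],"fingers":[0.8,0.8,0.8,0.8,0.8,0.8,0.8,0.8]}'|grep -E "pos|cont"
python3 -m crank '{"translation":[[8,0,0],[8,0,0],[8,0,0],[8,0,0],[8,0,0],[8,0,0],[4,0,0],[0,0,0]],"roll":[0,0,0,0,0,0,0,0],"fingers":[0.8,0.8,0.8,0.8,0.8,0.8,0.8,0.8]}'|grep -E "pos|cont"
python3 -m crank '{"translation":[[3,0,0],[0,0,0]],"roll":[0,0],"fingers":[0.8,0.8]}' | grep -E "pos|contact"
python3 -m crank '{"translation":[[2,0,0],[0,0,0]],"roll":[0,0],"fingers":[0.8,0.8]}' | grep -E "pos|contact"
```

```text
position: [0.6146, -0.0873, 0.0433]
contact_force: [-0.3, -2.2, 0.5]
position: [0.6137, -0.0341, 0.0419]
contact_force: [0.5, 0.7, -1.0]
position: [0.6136, -0.0318, 0.0418]
contact_force: [0.2, 0.5, 0.1]
position: [0.6138, -0.0302, 0.0419]
contact_force: [0.6, -0.6, -0.1]
```

```bash
python3 -m crank '{"translation":[[2,0,0],[0,0,0]],"roll":[0,0],"fingers":[0.8,0.8]}' | grep -E "pos|contact"
python3 -m crank '{"translation":[[1,0,0],[0,0,0]],"roll":[0,0],"fingers":[0.8,0.8]}' | grep -E "pos|contact"
python3 -m crank '{"translation":[[1,0,0],[0,0,0]],"roll":[0,0],"fingers":[0.8,0.8]}' | grep -E "pos|contact"
python3 -m crank '{"translation":[[1,0,0],[0,0,0]],"roll":[0,0],"fingers":[0.8,0.8]}' | grep -E "pos|contact"
```

```text
position: [0.6141, -0.0283, 0.0422]
contact_force: [0.8, -0.2, -0.7]
position: [0.6141, -0.028, 0.0423]
contact_force: [-0.0, -2.5, -0.8]
position: [0.6141, -0.0279, 0.0423]
contact_force: [-0.4, -6.4, 0.0]
position: [0.614, -0.0279, 0.0423]
contact_force: [-0.2, -8.2, -1.0]
```

The plaque stopped firmly against both fences, at TCP y = -0.028 as predicted. Now I'll withdraw, lift, turn the wrist and go above the weight.

```bash
python3 -m crank '{"translation":[[-6,0,0],[-8,0,0],[0,0,-35],[0,0,-40],[0,0,-40],[0,0,-40],[0,0,-40],[0,0,-40]],"roll":[0,0,0,0,-0.147,-0.147,-0.147,-0.147],"fingers":[0.8,0.8,0.8,0.8,0.8,0.8,0.8,1]}'|grep -E "pos|rot"
python3 -m crank '{"translation":[[0,0,-20],[0,0,0],[0,0,0],[0,0,0],[0,0,0],[0,0,0],[0,0,0],[0,0,0]],"roll":[-0.147,-0.147,-0.147,-0.147,-0.147,-0.147,-0.147,-0.147],"fingers":[1,1,1,1,1,1,1,1]}'|grep -E "pos|rot"
python3 -m crank '{"translation":[[4,32,0],[4,32,0],[4,32,0],[4,32,0],[4,32,0],[4,32,0],[4,32,0],[4,32,0]],"roll":[0,0,0,0,0,0,0,0],"fingers":[1,1,1,1,1,1,1,1]}'|grep -E "pos|rot"
python3 -m crank '{"translation":[[4,32,0],[4,32,0],[4,32,0],[4,32,0],[4,32,0],[4,32,0],[0,0,0],[0,0,0]],"roll":[0,0,0,0,0,0,0,0],"fingers":[1,1,1,1,1,1,1,1]}'
python3 - <<'E'
from rig import get_image
from h import *
im=get_image("top"); cv2.imwrite("pics/t3.png",im)
w=get_image("wrist"); cv2.imwrite("pics/w3.png",w)
a=cv2.resize(im[130:230,220:330],None,fx=4,fy=4,interpolation=cv2.INTER_CUBIC)
w=cv2.resize(w,None,fx=.7,fy=.7)
c=np.zeros((600,800,3),np.uint8); c[:269,:358]=w; c[:400,360:800]=a
cv2.imwrite("pics/m3.png",c)
E
```

```text
position: [0.614, -0.0394, 0.2792]
ee_rot: [0.0, 0.471, 0.882, 0.001]
position: [0.6142, -0.0394, 0.2973]
ee_rot: [0.0, -0.098, 0.995, 0.001]
position: [0.534, 0.2072, 0.2975]
ee_rot: [0.0, -0.095, 0.996, 0.001]
clock: 16.05
position: [0.4745, 0.3903, 0.2972]
ee_rot: [-0.0, -0.095, 0.995, -0.0]
contact_force: [-0.1, -0.0, -0.0]
width: 0.0854
gripper_force: 0.0
```

View pics/m3.png

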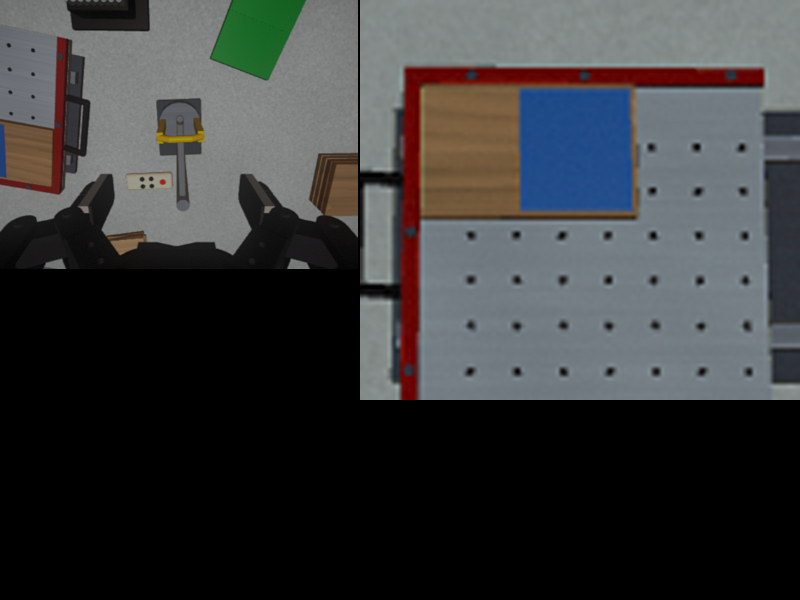

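The plaque is flush in the corner. In the wrist view the bail's crossbar runs from (157,138) to (204,137), which lines up with the fingers' closing line.

Run:
```python
from h import *
np.set_printoptions(precision=4,suppress=True)
from rig import manip
s=manip.get_state(); p=s["position"]; w,x,y,z=s["ee_rot"]
from scipy.spatial.transform import Rotation as Ro
R=Ro.from_quat([x,y,z,w]).as_matrix(); 
e=[ray("wrist",(u/.7,v/.7),.212) for u,v in[(157,138),(204,137)]]
m=(e[0]+e[1])/2; print(e,m,np.linalg.norm(e[0]-e[1]),"tool off mm",R.T@(m-p)*1000)
d=R.T@(e[1]-e[0]); print("ang of bail in tool",d, np.arctan2(-d[0],d[1]))
print("post",ray("wrist",(182/.7,204/.7),.21),"tip",ray("wrist",(180/.7,119/.7),.222))
a=lambda u,v:((u+.5)/4.2-.5+145,(v+.5)/4.2-.5+140)
print("top",[ray("top",a(*q),.212) for q in[(33,256),(106,241)]])
t=np.array([R.T@(ray("wrist",(182/.7,204/.7),.21)-p),R.T@(ray("wrist",(180/.7,119/.7),.222)-p)]);print(t)
```

```text
[array([0.4766, 0.3669, 0.212 ]), array([0.4656, 0.4179, 0.212 ])] [0.4711 0.3924 0.212 ] 0.052119028352812374 tool off mm [ 3.361   4.0204 85.3545]
ang of bail in tool [ 0.0012  0.0521 -0.    ] -0.02272929803313913
post [0.557  0.4114 0.21  ] tip [0.4481 0.3872 0.222 ]
top [array([0.4691, 0.4158, 0.212 ]), array([0.4797, 0.3635, 0.212 ])]
[[-0.0845  0.0065  0.0874]
 [ 0.0269  0.0032  0.0754]]
```

```bash
python3 -m crank '{"translation":[[2,2,20],[0,0,30],[0,0,30],[0,0,30],[0,0,20],[0,0,4],[0,0,0]],"roll":[0,0,0,0,0,0,0],"fingers":[1,1,1,1,1,1,1]}'|grep -E "pos|cont"
python3 -m crank '{"translation":[[0,0,0],[0,0,0],[0,0,0],[0,0,0],[0,0,0],[0,0,0],[0,0,0]],"roll":[0,0,0,0,0,0,0],"fingers":[0.8,0.75,0.7,0.65,0.6,0.5,0.4]}' 40
```

```text
position: [0.4729, 0.3905, 0.1631]
contact_force: [-0.3, -0.1, -0.7]
clock: 17.55
position: [0.4734, 0.3921, 0.1651]
ee_rot: [0.002, -0.095, 0.996, 0.001]
contact_force: [0.7, 1.0, 6.1]
width: 0.0555
gripper_force: 41.7
```

```bash
python3 -m crank '{"translation":[[0,0,-5],[0,0,-8],[0,0,-8],[0,0,-8],[0,0,-4],[0,0,0]],"roll":[0,0,0,0,0,0],"fingers":[0.4,0.4,0.4,0.4,0.4,0.4]}'
python3 -m crank '{"translation":[[6,0,0],[10,0,0],[15,0,0],[20,0,0],[20,0,0],[15,0,0],[6,0,0],[0,0,0]],"roll":[0,0,0,0,0,0,0,0],"fingers":[0.4,0.4,0.4,0.4,0.4,0.4,0.4,0.4]}'
python3 - <<'E'
from rig import get_image
from h import *
a=get_image("side")[100:220,130:290]
cv2.imwrite("pics/s4.png",cv2.resize(a,None,fx=4,fy=4,interpolation=cv2.INTER_CUBIC))
E
```

```text
clock: 18.15
position: [0.473, 0.3917, 0.1972]
ee_rot: [0.001, -0.094, 0.996, 0.0]
contact_force: [0.3, 0.3, -6.1]
width: 0.0558
gripper_force: 44.0
clock: 18.95
position: [0.3812, 0.374, 0.1966]
ee_rot: [0.0, -0.095, 0.995, 0.0]
contact_force: [0.7, -0.6, -5.8]
width: 0.0555
gripper_force: 43.9
```

View pics/s4.png

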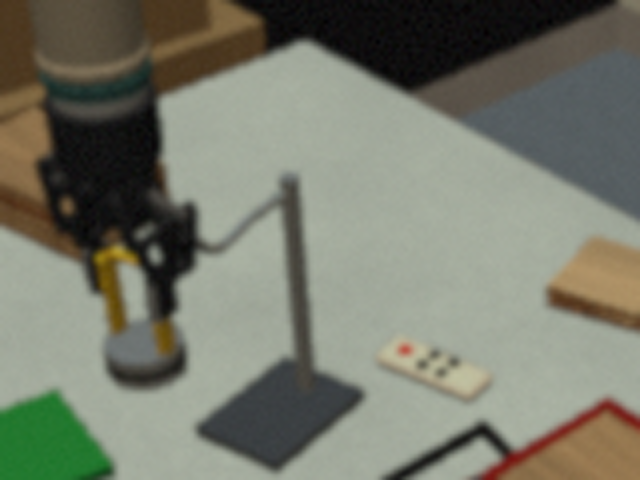

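The weight hangs upright in the fingers, clear of the hook. I'll carry it round the stand and over the bare end of the plaque.

```bash
python3 -m crank '{"translation":[[0,-10,0],[0,-20,0],[0,-25,0],[0,-25,0],[0,-25,0],[0,-25,0],[0,-20,0]],"roll":[0,0,0,0,0,0,0],"fingers":[0.4,0.4,0.4,0.4,0.4,0.4,0.4]}'|grep -E "pos|cont"
python3 -m crank '{"translation":[[-9,-7,0],[-18,-13,0],[-22,-16,0],[-22,-16,0],[-22,-16,0],[-22,-16,0],[-22,-16,0],[-22,-16,0]],"roll":[0,0,0,0,0,0,0,0],"fingers":[0.4,0.4,0.4,0.4,0.4,0.4,0.4,0.4]}'|grep -E "pos|cont"
python3 -m crank '{"translation":[[-16,-13,0],[-6,-6,0],[0,0,0],[0,0,0]],"roll":[0,0,0,0],"fingers":[0.4,0.4,0.4,0.4]}'
```

```text
position: [0.4115, 0.2246, 0.1963]
contact_force: [0.2, 0.1, -5.5]
position: [0.5907, 0.1419, 0.1959]
contact_force: [0.5, -0.1, -5.6]
clock: 20.9
position: [0.6127, 0.1286, 0.1958]
ee_rot: [-0.001, -0.094, 0.996, 0.0]
contact_force: [-0.5, -0.4, -5.6]
width: 0.0556
gripper_force: 44.5
```

```bash
python3 -m crank '{"translation":[[0,0,10],[0,0,18],[0,0,18],[0,0,14],[0,0,8],[0,0,3],[0,0,0],[0,0,0]],"roll":[0,0,0,0,0,0,0,0],"fingers":[0.4,0.4,0.4,0.4,0.4,0.4,0.4,0.4]}'|grep -E "pos|cont"
python3 -m crank '{"translation":[[0,0,2],[0,0,0]],"roll":[0,0],"fingers":[0.4,0.4]}'|grep -E "pos|cont"
python3 -m crank '{"translation":[[0,0,2],[0,0,0]],"roll":[0,0],"fingers":[0.4,0.4]}'|grep -E "pos|cont"
python3 -m crank '{"translation":[[0,0,2],[0,0,0]],"roll":[0,0],"fingers":[0.4,0.4]}'|grep -E "pos|cont"
python3 - <<'E'
from rig import get_image
from h import *
cv2.imwrite("pics/s5.png",cv2.resize(get_image("side")[160:290,200:370],None,fx=4.5,fy=4.5,interpolation=cv2.INTER_CUBIC))
E
```

```text
position: [0.6141, 0.1285, 0.1261]
contact_force: [0.2, 0.2, -5.1]
position: [0.6138, 0.1283, 0.1237]
contact_force: [-0.6, -0.2, -6.6]
position: [0.6134, 0.1282, 0.1211]
contact_force: [-0.6, 0.5, -6.0]
position: [0.6134, 0.1282, 0.119]
contact_force: [-0.5, 0.3, -7.0]
```

Still carrying the full 6 N, so there's no contact yet. I'll go on in 1 to 2 mm steps.

```bash
for i in 1; do python3 -m crank '{"translation":[[0,0,2],[0,0,0]],"roll":[0,0],"fingers":[0.4,0.4]}'|grep -E "pos|cont"
python3 -m crank '{"translation":[[0,0,1],[0,0,0]],"roll":[0,0],"fingers":[0.4,0.4]}'|grep -E "pos|cont"
python3 -m crank '{"translation":[[0,0,1],[0,0,0]],"roll":[0,0],"fingers":[0.4,0.4]}'|grep -E "pos|cont"; done
```

```text
position: [0.6134, 0.1283, 0.117]
contact_force: [-0.0, 0.3, -6.0]
position: [0.6137, 0.1283, 0.1167]
contact_force: [-0.4, 0.2, -3.6]
position: [0.614, 0.1283, 0.1165]
contact_force: [-1.8, 0.0, 3.1]
```

```bash
python3 -m crank '{"translation":[[0,0,-1],[0,0,0],[0,0,0],[0,0,0],[0,0,0],[0,0,0]],"roll":[0,0,0,0,0,0],"fingers":[0.62,0.66,0.7,0.76,0.85,0.95]}'
python3 - <<'E'
from rig import get_image
from h import *
a=cv2.resize(get_image("side")[160:290,200:370],None,fx=4.5,fy=4.5,interpolation=cv2.INTER_CUBIC)
cv2.imwrite("pics/s6.png",a)
E
```

```text
clock: 23.55
position: [0.6139, 0.1285, 0.1165]
ee_rot: [0.0, -0.094, 0.996, 0.0]
contact_force: [-0.1, -0.5, -0.1]
width: 0.0812
gripper_force: 0.0
```

The weight is released, and the force on the tool is back to zero. Next I'll lift straight up, shut the fingers and move beside the handle.

```bash
python3 -m crank '{"translation":[[0,0,-5],[0,0,-15],[0,0,-25],[0,0,-30],[0,0,-30],[0,0,-30],[0,0,0],[0,0,0]],"roll":[0,0,0,0,0,0,0.096,0.096],"fingers":[1,1,1,1,1,1,1,1]}'|grep -E "pos|rot|cont"
python3 -m crank '{"translation":[[12,23,0],[13,24,0],[13,24,0],[13,24,0],[12,23,0],[12,23,0],[0,0,0],[0,0,0]],"roll":[0,0,0,0,0,0,0,0],"fingers":[0,0,0,0,0,0,0,0]}'
python3 - <<'E'
from rig import get_image
from h import *
a=cv2.resize(get_image("side")[160:290,210:370],None,fx=2.5,fy=2.5,interpolation=cv2.INTER_CUBIC)
im=get_image("top"); cv2.imwrite("pics/t7.png",im)
b=cv2.resize(im[120:240,190:290],None,fx=4,fy=4,interpolation=cv2.INTER_CUBIC)
c=np.zeros((500,800,3),np.uint8); c[:325,:400]=a; c[:480,400:]=b
cv2.imwrite("pics/m7.png",c)
E
```

```text
position: [0.6143, 0.1284, 0.2535]
ee_rot: [0.002, 0.003, 1.0, 0.0]
contact_force: [0.3, -0.1, 0.3]
clock: 25.2
position: [0.5389, 0.2697, 0.2517]
ee_rot: [0.0, 0.001, 1.0, -0.0]
contact_force: [-0.2, -0.7, -0.1]
width: -0.0006
gripper_force: 0.0
```

View pics/m7.png

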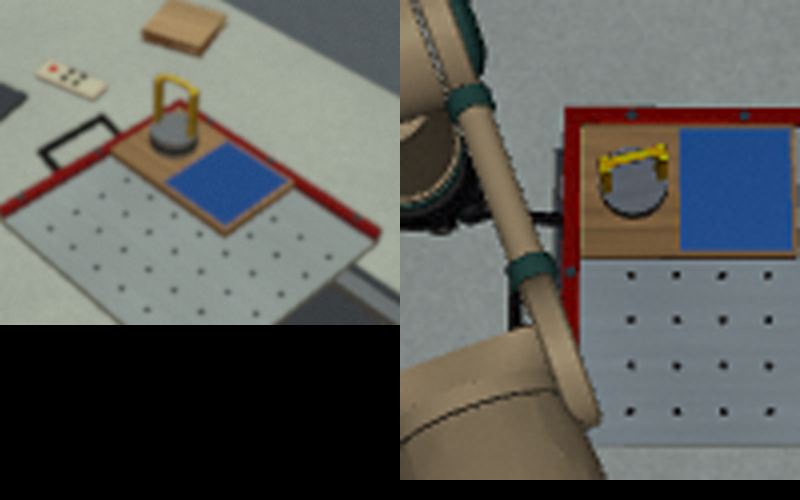

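The final view shows the weight upright on the bare wood near (634,183), about 13 px clear of the masking, which starts at column 680. The plaque is flush against both fences. Now I'll lower outside the handle and push gently.

```bash
python3 -m crank '{"translation":[[0,0,25],[0,0,40],[0,0,40],[0,0,40],[0,0,35],[0,0,20],[0,0,0]],"roll":[0,0,0,0,0,0,0],"fingers":[0,0,0,0,0,0,0]}'|grep -E "pos|cont"
python3 -m crank '{"translation":[[0,-4,0],[0,-4,0],[0,-4,0],[0,-4,0],[0,0,0]],"roll":[0,0,0,0,0],"fingers":[0,0,0,0,0]}'|grep -E "pos|cont"
python3 -m crank '{"translation":[[0,-3,0],[0,-3,0],[0,-3,0],[0,-3,0]],"roll":[0,0,0,0],"fingers":[0,0,0,0]}'|grep -E "pos|cont"
```

```text
position: [0.5372, 0.2675, 0.048]
contact_force: [0.5, -0.6, 0.6]
position: [0.5393, 0.2529, 0.0522]
contact_force: [0.0, 0.6, 0.4]
position: [0.5389, 0.2423, 0.0514]
contact_force: [-0.1, 3.1, -0.0]
```

```bash
python3 -m crank '{"translation":[[0,-4,0],[0,-5,0],[0,-6,0],[0,-8,0],[0,-9,0],[0,-10,0],[0,-11,0],[0,-12,0]],"roll":[0,0,0,0,0,0,0,0],"fingers":[0,0,0,0,0,0,0,0]}'|grep -E "pos|cont"
python3 -m crank '{"translation":[[0,-12,0],[0,-12,0],[0,-12,0],[0,-12,0],[0,-12,0],[0,-12,0],[0,-12,0],[0,-12,0]],"roll":[0,0,0,0,0,0,0,0],"fingers":[0,0,0,0,0,0,0,0]}'|grep -E "pos|cont"
python3 -m crank '{"translation":[[0,-12,0],[0,-12,0],[0,-12,0],[0,-12,0],[0,-12,0],[0,-12,0],[0,-11,0],[0,-10,0]],"roll":[0,0,0,0,0,0,0,0],"fingers":[0,0,0,0,0,0,0,0]}'|grep -E "pos|cont"
python3 -m crank '{"translation":[[0,-9,0],[0,-8,0],[0,-7,0],[0,-6,0],[0,-5,0],[0,-4,0],[0,-3,0],[0,-3,0]],"roll":[0,0,0,0,0,0,0,0],"fingers":[0,0,0,0,0,0,0,0]}'|grep -E "pos|cont"
```

```text
position: [0.5382, 0.1755, 0.0513]
contact_force: [-1.3, 4.7, 1.7]
position: [0.5373, 0.0793, 0.0512]
contact_force: [-3.4, 3.6, 3.2]
position: [0.5365, -0.0137, 0.0511]
contact_force: [-2.7, 3.8, 3.7]
position: [0.5382, -0.0576, 0.0512]
contact_force: [-1.8, 3.6, -0.0]
```

```bash
python3 -m crank '{"translation":[[0,-3,0],[0,-3,0],[0,-3,0],[0,-3,0],[0,0,0]],"roll":[0,0,0,0,0],"fingers":[0,0,0,0,0]}'|grep -E "pos|cont"
python3 -m crank '{"translation":[[0,-2,0],[0,-2,0],[0,0,0]],"roll":[0,0,0],"fingers":[0,0,0]}'|grep -E "pos|cont"
python3 -m crank '{"translation":[[0,-2,0],[0,-2,0],[0,0,0]],"roll":[0,0,0],"fingers":[0,0,0]}'|grep -E "pos|cont"
```

```text
position: [0.539, -0.0706, 0.0515]
contact_force: [-0.8, 0.3, 0.6]
position: [0.539, -0.0741, 0.0516]
contact_force: [1.1, 2.0, -0.5]
position: [0.539, -0.0749, 0.0516]
contact_force: [1.7, 10.5, 1.7]
```

The carriage has reached its stop: force is 10.5 N, and the travel is about 0.32 m. I'll back off and lift clear, then check the colours numerically.

```bash
python3 -m crank '{"translation":[[0,1,0],[0,2,0],[0,6,0],[0,15,0],[0,30,0],[0,40,0],[0,0,-30],[0,0,0]],"roll":[0,0,0,0,0,0,0,0],"fingers":[0,0,0,0,0,0,0,0]}'|grep -E "clock|pos|cont"
python3 - <<'E'
from rig import get_image
from h import *
np.set_printoptions(precision=4,suppress=True)
def blobs(im,lo,hi,box=None):
    m=cv2.inRange(cv2.cvtColor(im,cv2.COLOR_BGR2HSV),lo,hi)
    if box: k=np.zeros_like(m); k[box[1]:box[3],box[0]:box[2]]=255; m&=k
    n,l,s,c=cv2.connectedComponentsWithStats(m); return [(s[i].tolist(),c[i].round(1)) for i in range(1,n) if s[i][4]>25]
for n in("top","side"):
    im=get_image(n); cv2.imwrite(f"pics/{n}9.png",im)
    print(n,"blue",blobs(im,(105,120,60),(125,255,255)),"yel",blobs(im,(20,150,80),(32,255,255)),"red",blobs(im,(0,150,60),(5,255,255)))
# predicted positions after 0.32 travel
for nm,p in(("blue ctr",(.6128,.0273-.32,.061)),("bail top",(.6128,.129-.32,.162)),("corner",(.6728,.1713-.32,.046))): print(nm,proj("top",p),proj("side",p))
E
```

```text
clock: 32.0
position: [0.5404, 0.018, 0.084]
contact_force: [0.7, 0.4, 0.9]
top blue [([350, 153, 29, 30, 803], array([364.5, 167.7])), ([0, 254, 61, 45, 452], array([ 37.2, 275.9]))] yel [([337, 157, 17, 7, 45], array([345.1, 159.4]))] red [([384, 107, 20, 49, 597], array([395.3, 129.6])), ([321, 147, 17, 84, 359], array([324.7, 183.7])), ([339, 147, 26, 4, 97], array([351.1, 148.5])), ([367, 148, 13, 3, 37], array([373., 149.]))]
side blue [([0, 25, 78, 63, 3394], array([35.4, 53.5])), ([34, 157, 38, 42, 567], array([ 55.2, 180. ])), ([367, 277, 56, 44, 1269], array([394.6, 297.8]))] yel [([357, 247, 25, 28, 131], array([370.3, 258.6]))] red [([393, 142, 48, 61, 1027], array([411.7, 168.7])), ([364, 254, 13, 9, 30], array([369.8, 258.1])), ([289, 259, 68, 57, 401], array([319.9, 289.2])), ([382, 266, 29, 20, 77], array([396.7, 275.7])), ([414, 287, 59, 41, 284], array([445. , 308.3]))]
blue ctr [366.506  165.8205] [398.3721 298.5619]
bail top [344.6238 158.1346] [370.974  248.2487]
corner [324.2334 150.9521] [363.6993 259.5789]
```

Run:
```python
from h import *
from rig import manip
for f,rows_f,rows_b in(("pics/t7.png",None,None),("pics/top9.png",None,None)):
    im=cv2.imread(f); h=cv2.cvtColor(im,cv2.COLOR_BGR2HSV)
    b=cv2.inRange(h,(105,120,60),(125,255,255)); b[:,:200]=0
    ys,xs=np.where(b); L=[np.where(b[r])[0].min() for r in range(158,178)]; T=[np.where(b[:,c])[0].min() for c in range(xs.min()+4,xs.min()+24)]
    r=cv2.inRange(h,(0,150,60),(5,255,255))|cv2.inRange(h,(176,150,60),(180,255,255))
    x0=int(np.mean(L)); F=[np.where(r[q,x0-35:x0])[0].max()+x0-35 for q in range(155,178) if r[q,x0-35:x0].any()]
    G=[np.where(r[140:160,c])[0].max()+140 for c in range(x0+2,x0+12) if r[140:160,c].any()]
    l=np.polyfit(range(158,178),L,1); 
    y=lambda u,z:ray("top",(u,168),z)[1]; x=lambda v,z:ray("top",(x0+8,v),z)[0]
    print(f,"maskL",np.mean(L),"fence",np.mean(F),"dy",y(np.mean(F)+.5,.05)-y(np.mean(L)-.5,.061),"dx",x(np.mean(G)+.5,.05)-x(np.mean(T)-.5,.061),"slopeL",l[0],"slopeT",np.polyfit(range(20),T,1)[0])
s=manip.get_state();print(s["clock"],s["contact_force"])
```

```text
pics/t7.png maskL 260.0 fence 234.0 dy 0.08789792240277147 dx 0.007035034135449703 slopeL -1.52800900921465e-15 slopeT -2.6964896927706122e-15
pics/top9.png maskL 351.65 fence 324.69565217391306 dy 0.08939105339798509 dx 0.010718439441201877 slopeL -0.1285714285714252 slopeT -2.0581996778401938e-15
32.1 [ 0.13639994 -0.32714995  0.71975229]
```

Run:
```python
import cv2,numpy as np
for f,c0 in(("pics/t7.png",264),("pics/top9.png",355),("pics/top9.png",370)):
    im=cv2.imread(f).astype(float); p=im[143:160,c0:c0+8].mean(1).round().astype(int); print(f,c0); print([(143+i,*v) for i,v in enumerate(p.tolist())])
for f,r in(("pics/t7.png",176),("pics/top9.png",176),("pics/top9.png",179)):
    im=cv2.imread(f).astype(float); a=230 if "t7" in f else 320; p=im[r:r+4,a:a+36].mean(0).round().astype(int); print(f,r,[(a+i,*v) for i,v in enumerate(p.tolist())])
```

```text
pics/t7.png 264
[(143, 138, 140, 132), (144, 138, 140, 132), (145, 139, 141, 131), (146, 142, 144, 131), (147, 0, 0, 97), (148, 2, 4, 96), (149, 4, 5, 98), (150, 10, 20, 116), (151, 54, 76, 105), (152, 124, 79, 50), (153, 137, 72, 27), (154, 135, 73, 30), (155, 134, 72, 28), (156, 134, 73, 30), (157, 134, 73, 30), (158, 134, 73, 30), (159, 135, 74, 31)]
pics/top9.png 355
[(143, 133, 135, 128), (144, 132, 134, 126), (145, 135, 137, 127), (146, 138, 140, 129), (147, 36, 39, 109), (148, 2, 3, 95), (149, 3, 5, 96), (150, 3, 5, 96), (151, 18, 28, 55), (152, 89, 94, 103), (153, 138, 72, 25), (154, 134, 73, 30), (155, 134, 74, 31), (156, 133, 72, 30), (157, 134, 73, 30), (158, 134, 74, 32), (159, 134, 73, 30)]
pics/top9.png 370
[(143, 133, 135, 127), (144, 133, 135, 127), (145, 134, 136, 128), (146, 135, 138, 128), (147, 70, 71, 113), (148, 0, 0, 95), (149, 2, 5, 96), (150, 3, 6, 96), (151, 18, 29, 60), (152, 86, 89, 97), (153, 134, 73, 30), (154, 130, 73, 34), (155, 132, 72, 33), (156, 132, 74, 33), (157, 130, 72, 31), (158, 133, 72, 28), (159, 134, 72, 29)]
pics/t7.png 176 [(230, 28, 24, 
[... 1447 characters left out ...]
58, 50, 44), (321, 24, 27, 38), (322, 5, 10, 112), (323, 4, 6, 100), (324, 3, 4, 98), (325, 4, 3, 101), (326, 6, 21, 56), (327, 62, 90, 110), (328, 59, 87, 112), (329, 56, 84, 110), (330, 57, 86, 111), (331, 57, 86, 110), (332, 57, 86, 111), (333, 56, 86, 111), (334, 58, 86, 112), (335, 58, 86, 112), (336, 57, 86, 112), (337, 57, 87, 112), (338, 58, 87, 111), (339, 59, 88, 112), (340, 57, 88, 112), (341, 58, 88, 112), (342, 59, 87, 112), (343, 58, 87, 112), (344, 58, 88, 112), (345, 58, 88, 113), (346, 59, 88, 114), (347, 59, 88, 113), (348, 58, 88, 114), (349, 58, 88, 114), (350, 55, 88, 117), (351, 97, 83, 79), (352, 139, 76, 37), (353, 138, 76, 32), (354, 138, 76, 36), (355, 137, 76, 34)]
```

My sub-pixel check of the final top picture puts the gaps to both fences at about 1 mm, square, which is within the 3 mm limit. The weight and the mask lie where expected after the 0.32 m travel, and the arm is clear. Handing in.

```bash
python3 -c "
from rig import manip
print(manip.sign_off())"
```

```text
the job is handed in; nothing more can be done
None
```

The job is handed in at about 32 s of the 72 s allowed, with no verdict returned: the plaque was slid home without lifting, the weight set down upright on the bare wood, and the carriage pushed to its inner stop; in the last picture the plaque sits about 1 mm from both fences (3 mm allowed).

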